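Ring the biscuit bases

TASK

Pick out the three round steel rings from the wooden board and set each one down on the black baking tray round the biscuit base of its own size (largest ring round the largest biscuit, middle round middle, smallest round smallest), standing flat on the tray with the biscuit inside. Set the rings down rather than dropping them, do not push the biscuits out of their places, and leave the two square frames where they stand on the board.

Things in the scene. Friction and masses are not known exactly. Their poses are not given: they have to be found in the camera images.
- large_ring_center (a point): The large round steel ring: an open-ended tube standing upright, 66 mm outside diameter, 62 mm inside, wall 2 mm, 40 mm tall, 25 to 100 g. The point is its centre, on the axis, 20 mm above its lower edge; z is its axis. It starts standing on the wooden board.
- medium_ring_center (a point): The medium round steel ring: an open-ended tube standing upright, 52 mm outside diameter, 48 mm inside, wall 2 mm, 40 mm tall, 25 to 100 g. The point is its centre, on the axis, 20 mm above its lower edge; z is its axis. It starts standing on the wooden board.
- small_ring_center (a point): The small round steel ring: an open-ended tube standing upright, 38 mm outside diameter, 34 mm inside, wall 2 mm, 40 mm tall, 25 to 100 g. The point is its centre, on the axis, 20 mm above its lower edge; z is its axis. It starts standing on the wooden board.
- large_base_center (a point): The large biscuit base: a loose flat golden round biscuit, 46 mm across, 8 mm thick, lying on the black baking tray. The point is its centre, 4 mm above the tray floor; z is up. The large ring goes round it and clears it by about 8 mm all round when centred.
- medium_base_center (a point): The medium biscuit base: a loose flat golden round biscuit, 32 mm across, 8 mm thick, lying on the black baking tray. The point is its centre, 4 mm above the tray floor; z is up. The medium ring goes round it and clears it by about 8 mm all round when centred.
- small_base_center (a point): The small biscuit base: a loose flat golden round biscuit, 19 mm across, 8 mm thick, lying on the black baking tray. The point is its centre, 4 mm above the tray floor; z is up. The small ring goes round it and clears it by about 7.5 mm all round when centred.
- square_frame0_center (a point): A square steel frame, open top and bottom, 52 x 52 mm outside, wall 2 mm, 40 mm tall, standing on the wooden board among the round rings (one of two alike). It is to be left alone. The point is its centre, 20 mm up; x and y run square to its sides.
- square_frame1_center (a point): A square steel frame, open top and bottom, 52 x 52 mm outside, wall 2 mm, 40 mm tall, standing on the wooden board among the round rings (one of two alike). It is to be left alone. The point is its centre, 20 mm up; x and y run square to its sides.
- tray: Black steel baking tray, fixed, 280 mm (its x) by 380 mm (its y), rim 17 mm high all round, floor 3 mm thick. The origin is under its centre, on the table. The three bases lie on it with centres at least 100 mm apart, at least 90 mm from its rim along its x and 65 mm along its y.
- board: Light wooden board, fixed, 300 mm (its x) by 340 mm (its y), 18 mm thick. The origin is under its centre, on the table. Rings and frames stand on it, with centres at least 90 mm apart.
There are look-alikes about, which are no part of the job. Leave any blue look-alike of the part that bears square_frame0_center alone.

How it is judged:
By the outcome, as a careful person would: the job done as asked, in the order asked, and still so for the second after the job is handed in, with the robot touching nothing.
It also fails if it takes over 86 s, if anything falls off the work surface, if the arm or the gripper's body presses on something with over 40 N, if the wrist force passes 120 N, or if a joint passes its speed limit or range.

ROBOT

A 6-joint arm with a two-finger parallel gripper is mounted at the origin on the work surface. World frame = base frame: x ahead of the robot, y to its left, z up, the work surface at z = 0. Lengths are in m, angles in rad, forces in N, time in s.
With the tool pointing down it reaches from about 0.25 to 0.775 m from the base axis. Payload 4 kg.
Tool frame: the origin (TCP) lies between the finger pads; the fingertips stand 25 mm ahead of it and the grasp point (between the pads) lies 6 mm ahead of it (robot.tip_reach is the z of the fingertips in the tool frame, in m); z points along the fingers, y is the line along which they close (so a half turn about z gives the same grasp; the last joint's range is limited). The gripper opens to 94 mm and grips with 3 to 60 N. Pads are 16 mm wide; open, the fingers measure 119 mm over their backs; the gripper's body (75 mm by 177 mm) begins 78 mm behind the grasp point.
Start: joints at [1.045, 0.087, 1.371, -0, 1.684, -0.103], TCP at [0.226, 0.502, 0.231] pointing down, gripper open.
Joint ranges: [-3.1, 3.1], [-0.76, 2.03], [0.27, 2.55], [-1.08, 4.22], [0.17, 2.65], [-2.57, 2.57]. Speed limits (rad/s): [2.79, 2.79, 3.14, 3.14, 3.14, 3.14].

INTERFACE

Orientations are given as [roll, pitch, yaw] about the fixed x, y, z axes, in that order (R = Rz(yaw) Ry(pitch) Rx(roll)).
In Python, from bench import robot gives the robot as it stands. The module is installed in compiled form; this text tells all that it offers.
- The arm moves only by the shell command python3 -m handwheel 'ROWS'. ROWS is JSON, a list of rows, each a list of 3 entries, a list of its own where there are three numbers: the turn, a rotation vector about the world's x, y, z in units of 90 degrees (1.0 is 90 degrees), then the shift along the world's x, y, z in units of 0.05 m (1.0 is 0.05 m), then the closure, from 0 (fully open) to 1 (shut). A call has 1 to 5 rows; each row shifts and turns the commanded pose from where the row before left it; what a row does not reach is not made up. A row lasts 1/10 s, in which the tool goes at most 50 mm and 8.59 degrees, less where a joint would pass 70% of its speed; a pose out of reach is approached as far as the arm can. A call with a number of a shift or a turn outside -1 to 1 is refused whole. A call with a gripper value outside its range is refused whole. The fingers move at their own pace and stop on an object; the grip force is fixed at half the most. Time passes only in rows, so rows that do not move let the fingers close. It gives the time, the measured TCP pose, the force, the opening and the grip force at its end, in the units of the state.
- robot.get_obs(): the state, without advancing time (a new reading comes with each control period).
- robot.snapshot(name): name is "side" or "top"; returns (picture, depth): 384x512x3 uint8, red, green, blue; 384x512 float32, m along the optical axis (not along the pixel's ray), 0 where there is no reading.
- robot.calibration(name): a dict with "mtx" (3x3 intrinsics, pixels), "extrinsics" (4x4, takes a point from camera to world coordinates). Camera axes: x right, y down, z forward; pixel columns grow to the right and rows downward; lengths in m; the calibration is good to about 2 mm. A picture is of the moment at which its call begins. calibration takes no time and is no camera call.
- robot.close_job(): hands the job in; it is judged then, once.
Trained networks look in the newest picture that a camera, given by its name, has taken for a name from the list of things; names that differ only in an ending like _2 or _b are one class to them, and where a whole thing is asked for, a point or a joint stands for the part that bears it (a point fixed in the world has none). Each returns a list of dicts, best first, with "p" (0 to 1); they miss things now and then, are a little off and sometimes report something else, mostly with a low value. They report only what shows in the picture. A call takes as long as a camera call. They do not tell look-alikes from the thing itself.
- robot.boxes_of(query, camera): "bbox" ([left, top, right, bottom] in pixels, round what is visible of it).
The state is a dict: "time": time; "joint_positions": joint angles; "qvel": joint speeds; "joint_torque": joint torques, N m; "tool_pos": TCP position; "ee_rot": TCP orientation; "wrist_force": force on the tool from outside, world axes, zero at the start; "wrist_torque": the same for the moment, N m; "width": finger opening in m; "finger_force": force on a finger pad.
Only numpy, scipy, OpenCV 4.12 (cv2) and the standard library are available. Lean on these libraries where they do the work, as an engineer would, in place of code of your own. Each camera call takes 0.05 s, during which the arm holds its last target. There are 200 camera calls.

## Working session

There is one attempt and no reset: what is moved stays moved. The work goes in short steps, Python scripts to look and compute and a shell command to move; the robot and the scene stay as the last step left them, time stands still between calls to the robot, and variables do not carry over. Pictures are saved under pics/ and viewed, at most 14 in all, crops included, and the job is handed in when it is done.

```bash
mkdir -p pics; ls
python3 - <<'E'
from bench import robot
import cv2,numpy as np
for c in ("top","side"):
    p,d=robot.snapshot(c); cv2.imwrite(f"pics/{c}0.png",p[:,:,::-1]); np.savez(f"{c}0.npz",p=p,d=d)
    k=robot.calibration(c); print(c,np.round(k["mtx"],1).tolist(),np.round(k["extrinsics"],3).tolist())
print(robot.get_obs())
E
```

```text
pics
top [[486.7, 0.0, 254.7], [0.0, 486.7, 201.7], [0.0, 0.0, 1.0]] [[0.007, -0.98, 0.201, 0.292], [-1.0, -0.007, 0.003, 0.006], [-0.001, -0.201, -0.98, 1.404], [0.0, 0.0, 0.0, 1.0]]
side [[445.3, 0.0, 265.1], [0.0, 445.3, 189.2], [0.0, 0.0, 1.0]] [[0.953, -0.153, 0.261, 0.314], [-0.302, -0.485, 0.82, -0.821], [0.001, -0.861, -0.509, 0.548], [0.0, 0.0, 0.0, 1.0]]
{'time': 0.1, 'joint_positions': array([ 1.04489852e+00,  8.79050297e-02,  1.37206273e+00, -1.03308393e-05,
        1.68359323e+00, -1.03129988e-01]), 'qvel': array([ 0.00098377, -0.0014991 , -0.00326445, -0.0004702 , -0.00048255,
        0.00151186]), 'joint_torque': array([ 2.28758749e-03, -3.41251659e+01, -3.03301978e+01,  7.19751441e-02,
        3.04273772e-02, -1.12725568e-04]), 'tool_pos': array([0.22546312, 0.50119307, 0.22942857]), 'ee_rot': array([-3.13963371e+00, -1.92422285e-04,  2.71882349e+00]), 'wrist_force': array([-0.04825886,  1.01429405, -0.15543191]), 'wrist_torque': array([-0.05082515,  0.02813557, -0.03203478]), 'finger_force': 0.0, 'width': 0.0939603059401155}
```

View pics/top0.png

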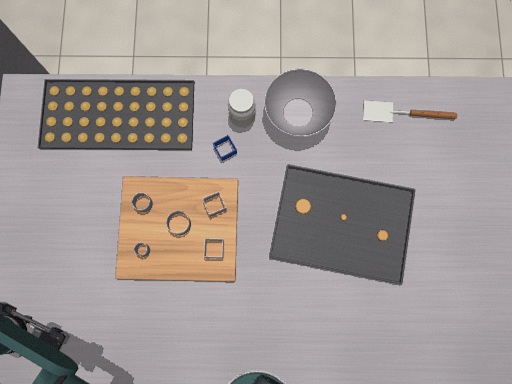

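View pics/side0.png

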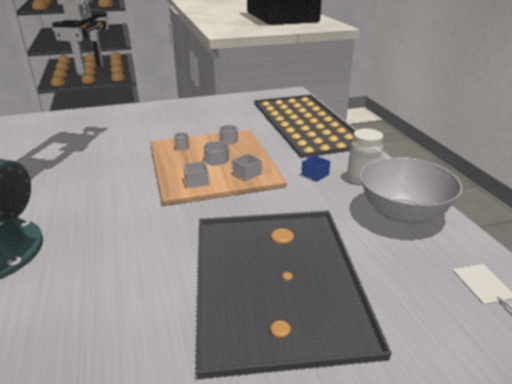

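Run:
```python
from bench import robot
import numpy as np
k=robot.calibration("top");M=k["mtx"];T=k["extrinsics"]
def ray(u,v,z):
    d=T[:3,:3]@np.linalg.solve(M,[u,v,1]); return T[:3,3]+d*(z-T[2,3])/d[2]
for n in ["large_ring_center","medium_ring_center","small_ring_center","large_base_center","medium_base_center","small_base_center","square_frame0_center"]:
    z=.038 if 'base' not in n else .007
    for b in robot.boxes_of(n,"top")[:5]:
        l,t,r,bo=b["bbox"]; print(n,round(b["p"],2),np.round(b["bbox"]),np.round(ray((l+r)/2,(t+bo)/2,z)[:2],4))
```

```text
large_ring_center 0.77 [165. 212. 192. 237.] [0.5052 0.2254]
medium_ring_center 0.46 [130. 194. 154. 213.] [0.566  0.3328]
small_ring_center 0.4 [136. 243. 149. 262.] [0.4267 0.3242]
small_ring_center 0.19 [202. 190. 225. 217.] [0.5666 0.1281]
large_base_center 0.52 [295. 197. 310. 212.] [ 0.5724 -0.1303]
square_frame0_center 0.52 [203. 190. 227. 216.] [0.5687 0.1245]
```

The top view shows the large, medium and small rings at (179,224), (143,203) and (142,251). The biscuits are at (303,206) large, (383,235) medium and (344,217) small. The frames are at (215,205) and (214,250), and the blue look-alike is at (225,149). The side view agrees. Next I'll refine these positions with depth and colour.

```bash
cat > v.py <<'E'
from bench import robot
import numpy as np,cv2
from scipy.optimize import least_squares
R={"L":((.505,.225),.033),"M":((.566,.333),.026),"S":((.427,.324),.019)}
def cloud(c,d):
    k=robot.calibration(c);M=k["mtx"];T=k["extrinsics"]
    v,u=np.mgrid[:384,:512]; P=np.stack([(u-M[0,2])/M[0,0]*d,(v-M[1,2])/M[1,1]*d,d],-1)
    return P@T[:3,:3].T+T[:3,3]
def fit(W,c,r,zlo,zhi):
    q=W[(np.hypot(W[...,0]-c[0],W[...,1]-c[1])<r+.012)&(W[...,2]>zlo)&(W[...,2]<zhi)]
    if len(q)<8: return None,len(q),0
    s=least_squares(lambda p:np.hypot(*(q[:,:2]-p).T)-r+.001,c,loss="soft_l1",f_scale=.002)
    return s.x.round(4),len(q),q[:,2].max().round(4)
E
python3 - <<'E'
from v import *
for c in("top","side"):
    f=np.load(c+"0.npz");p,d=f["p"],f["d"];W=cloud(c,d)
    for n,(x,r) in R.items(): print(c,n,fit(W,x,r,.03,.07))
    h=cv2.cvtColor(p,cv2.COLOR_RGB2HSV);m=cv2.inRange(h,(5,120,120),(25,255,255))
    m[(W[...,1]>-.05)|(W[...,0]>.75)|(W[...,2]>.03)]=0
    n,l,s,ce=cv2.connectedComponentsWithStats(m)
    k=robot.calibration(c);M=k["mtx"];T=k["extrinsics"]
    for i in range(1,n):
        if s[i,4]>8:
            dd=T[:3,:3]@np.linalg.solve(M,[*ce[i],1]); print(c,"base",s[i,4],ce[i].round(1),(T[:3,3]+dd*(.010-T[2,3])/dd[2]).round(4),np.median(W[l==i],0).round(4))
E
```

```text
top L (array([0.5102, 0.2265]), 151, np.float64(0.0638))
top M (array([0.5695, 0.3328]), 142, np.float64(0.064))
top S (array([0.4348, 0.3261]), 92, np.float64(0.063))
top base 172 [302.7 205.8] [ 0.5677 -0.1304  0.01  ] [ 0.5676 -0.1309  0.0113]
top base 28 [343.2 216.6] [ 0.5364 -0.2476  0.01  ] [ 0.536  -0.247   0.0107]
top base 86 [382.2 234.9] [ 0.4837 -0.3585  0.01  ] [ 0.4835 -0.3584  0.0102]
side L (array([0.5112, 0.2222]), 424, np.float64(0.0572))
side M (array([0.5703, 0.3288]), 249, np.float64(0.0576))
side S (array([0.4354, 0.3226]), 178, np.float64(0.0574))
side base 241 [282.  235.8] [ 0.5659 -0.1401  0.01  ] [ 0.5665 -0.1382  0.0085]
side base 61 [287. 276.] [ 0.5346 -0.2559  0.01  ] [ 0.535  -0.2538  0.0083]
side base 257 [280.1 328.7] [ 0.4829 -0.3662  0.01  ] [ 0.4832 -0.3655  0.0088]
```

```bash
python3 -m handwheel '[[[0,0,0],[0.57,-0.55,0],0.1],[[0,0,0],[0.57,-0.55,0],0.1],[[0,0,0],[0.57,-0.55,0],0.1],[[0,0,0],[0.57,-0.55,0],0.1],[[0,0,0],[0.57,-0.55,0],0.1]]'; python3 -m handwheel '[[[0,0,0],[0.57,-0.55,0],0.1],[[0,0,0],[0.57,-0.55,0],0.1],[[0,0,0],[0.57,-0.55,0],0.1],[[0,0,0],[0.57,-0.55,0],0.1],[[0,0,0],[0.57,-0.55,0],0.1]]';python3 -m handwheel '[[[0,0,0],[0,0,-0.8],0.1],[[0,0,0],[0,0,-0.8],0.1],[[0,0,0],[0,0,0],0.1],[[0,0,0],[0,0,0],0.1]]'
```

```text
time: 0.95
tool_pos: [0.3691, 0.3629, 0.2307]
ee_rot: [3.141, 0.0, 2.719]
wrist_force: [1.5, 0.3, -0.3]
width: 0.085
finger_force: 0.0
time: 1.45
tool_pos: [0.5117, 0.2253, 0.2307]
ee_rot: [3.141, 0.0, 2.719]
wrist_force: [0.2, -0.3, -0.1]
width: 0.0847
finger_force: 0.0
time: 1.85
tool_pos: [0.5103, 0.2265, 0.1504]
ee_rot: [-3.141, -0.001, 2.719]
wrist_force: [0.1, 0.2, -0.2]
width: 0.0846
finger_force: 0.0
```

```bash
python3 -m handwheel '[[[0,0,0],[0,0,-0.5],0.1],[[0,0,0],[0,0,-0.5],0.1],[[0,0,0],[0,0,-0.3],0.1],[[0,0,0],[0,0,0],0.1]]'
python3 - <<'E'
from v import *
p,d=robot.snapshot("side"); cv2.imwrite("pics/s1.png",cv2.resize(p[80:240,110:310,::-1],None,fx=4,fy=4)[:600])
E
```

```text
time: 2.25
tool_pos: [0.5103, 0.2268, 0.0852]
ee_rot: [-3.141, -0.001, 2.719]
wrist_force: [0.4, 0.3, 0.4]
width: 0.0846
finger_force: 0.0
```

View pics/s1.png

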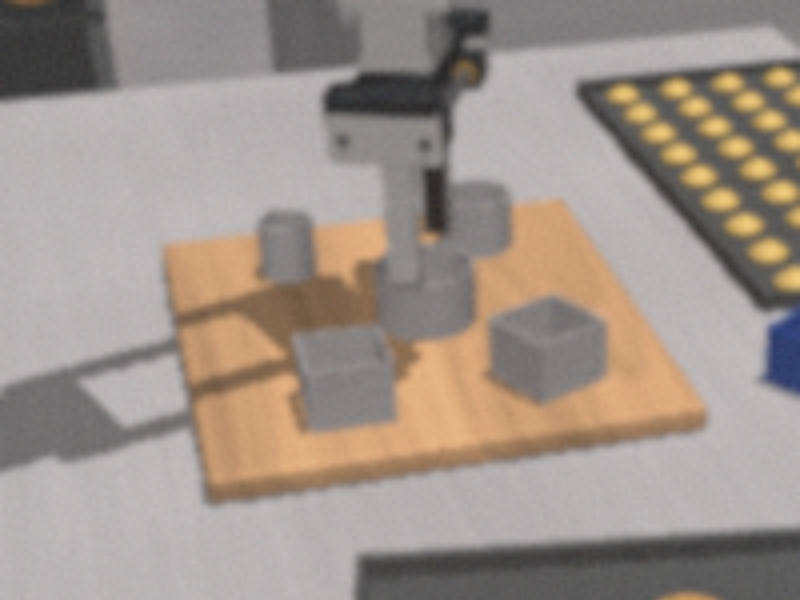

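Run:
```python
from v import *
t=robot.get_obs()["tool_pos"]; yaw=2.719; a=np.array([np.sin(yaw),-np.cos(yaw)]); b=np.array([a[1],-a[0]])
for c in("side","top"):
    p,d=robot.snapshot(c); W=cloud(c,d); q=W.reshape(-1,3); q=q[(q[:,2]>.066)&(q[:,2]<.12)&(np.hypot(*(q[:,:2]-t[:2]).T)<.09)]
    e=(q[:,:2]-t[:2])
    for s in(1,-1):
        m=s*(e@a)>0; print(c,s,m.sum(),"along",np.percentile(e[m]@a,[5,50,95]).round(4) if m.any() else 0,"across",np.percentile(e[m]@b,[5,50,95]).round(4) if m.any() else 0)
    print(c,fit(W,(.5105,.2245),.033,.03,.058))
```

```text
side 1 120 along [0.0375 0.041  0.0491] across [-0.0056  0.0043  0.0113]
side -1 165 along [-0.0586 -0.0557 -0.0512] across [-0.0064  0.0032  0.0114]
side (array([0.511 , 0.2221]), 344, np.float64(0.057))
top 1 0 along 0 across 0
top -1 0 along 0 across 0
top (array([0.5099, 0.2252]), 14, np.float64(0.0577))
```

```bash
python3 -m handwheel '[[[0,0,0],[-0.03,-0.05,-0.4],0.1],[[0,0,0],[0,0,-0.34],0.1],[[0,0,0],[0,0,0],0.1],[[0,0,0],[0,0,0],1]]';python3 -m handwheel '[[[0,0,0],[0,0,0],1],[[0,0,0],[0,0,0],1],[[0,0,0],[0,0,0],1],[[0,0,0],[0,0,0],1]]'
```

```text
time: 2.8
tool_pos: [0.51, 0.2243, 0.0499]
ee_rot: [3.14, 0.001, 2.719]
wrist_force: [0.4, 0.5, 0.3]
width: 0.0798
finger_force: 0.0
time: 3.2
tool_pos: [0.5104, 0.2246, 0.0504]
ee_rot: [3.139, 0.003, 2.719]
wrist_force: [0.1, 0.2, 4.9]
width: 0.067
finger_force: 30.0
```

```bash
python3 -m handwheel '[[[0,0,0],[0,0,0.3],1],[[0,0,0],[0,0,0.6],1],[[0,0,0],[0,0,0.6],1],[[0,0,0],[0,0,0.3],1],[[0,0,0],[0,0,0],1]]';python3 -m handwheel '[[[0,0,0],[0.1,-0.6,0],1],[[0,0,0],[0.1,-0.6,0],1],[[0,0,0],[0.1,-0.6,0],1],[[0,0,0],[0.1,-0.6,0],1],[[0,0,0],[0.1,-0.6,0],1]]';python3 -m handwheel '[[[0,0,0],[0.1,-0.6,0],1],[[0,0,0],[0.1,-0.6,0],1],[[0,0,0],[0.1,-0.6,0],1],[[0,0,0],[0.1,-0.6,0],1],[[0,0,0],[0.1,-0.6,0],1]]';python3 -m handwheel '[[[0,0,0],[0.1,-0.6,0],1],[[0,0,0],[0,-0.6,0],1],[[0,0,0],[0,0,-0.6],1],[[0,0,0],[0,0,-0.6],1],[[0,0,0],[0,0,0],1]]'
python3 - <<'E'
from v import *
print(robot.get_obs()["tool_pos"])
p,d=robot.snapshot("side"); cv2.imwrite("pics/s2.png",cv2.resize(p[160:310,180:380,::-1],None,fx=4,fy=4))
W=cloud("side",d);print(fit(W,robot.get_obs()["tool_pos"][:2],.033,.03,.08))
h=cv2.cvtColor(p,cv2.COLOR_RGB2HSV);m=cv2.inRange(h,(5,120,120),(25,255,255));q=W[(m>0)&(W[...,1]<-.05)&(W[...,1]>-.2)&(W[...,2]<.03)&(W[...,0]<.7)]
print(len(q),q.min(0),q.max(0))
E
```

```text
time: 3.7
tool_pos: [0.5106, 0.2245, 0.1415]
ee_rot: [3.138, 0.004, 2.719]
wrist_force: [-0.3, -0.0, 0.1]
width: 0.067
finger_force: 30.0
time: 4.2
tool_pos: [0.533, 0.0729, 0.1362]
ee_rot: [-3.14, -0.004, 2.719]
wrist_force: [0.7, 0.6, 0.6]
width: 0.0671
finger_force: 30.0
time: 4.7
tool_pos: [0.558, -0.0769, 0.1361]
ee_rot: [-3.141, -0.004, 2.719]
wrist_force: [0.2, -0.5, -1.0]
width: 0.0666
finger_force: 30.0
time: 5.2
tool_pos: [0.5593, -0.1347, 0.0712]
ee_rot: [-3.14, -0.014, 2.718]
wrist_force: [-0.3, 0.4, -1.4]
width: 0.0667
finger_force: 30.0
[ 0.5593386  -0.13472649  0.07120424]
(array([ 0.559 , -0.1376]), 692, np.float64(0.0795))
144 [ 0.54635606 -0.15873308  0.00369284] [ 0.58754978 -0.12883644  0.01146629]
```

View pics/s2.png

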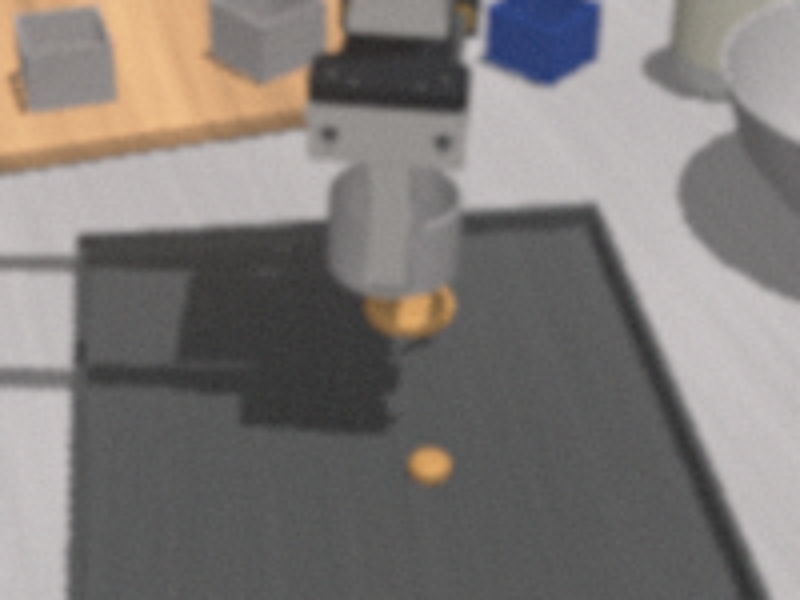

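```bash
python3 -m handwheel '[[[0,0,0],[0.15,0.03,0],1],[[0,0,0],[0,0,0],1],[[0,0,0],[0,0,-0.3],1],[[0,0,0],[0,0,-0.25],1],[[0,0,0],[0,0,-0.05],1]]';python3 -m handwheel '[[[0,0,0],[0,0,-0.03],1],[[0,0,0],[0,0,-0.02],1],[[0,0,0],[0,0,0],1]]'
```

```text
time: 5.75
tool_pos: [0.57, -0.1338, 0.0458]
ee_rot: [-3.141, -0.005, 2.719]
wrist_force: [-0.2, -0.4, -1.7]
width: 0.0668
finger_force: 30.0
time: 6.05
tool_pos: [0.5718, -0.1345, 0.0462]
ee_rot: [3.141, 0.0, 2.719]
wrist_force: [-0.9, 0.5, -0.5]
width: 0.0667
finger_force: 30.0
```

```bash
python3 -m handwheel '[[[0,0,0],[-0.1,0.02,0],1],[[0,0,0],[0,0,-0.1],1],[[0,0,0],[0,0,-0.06],1],[[0,0,0],[0,0,0],1],[[0,0,0],[0,0,0],1]]'
python3 - <<'E'
from v import *
print(robot.get_obs()["tool_pos"],robot.get_obs()["wrist_force"])
p,d=robot.snapshot("side"); cv2.imwrite("pics/s3.png",cv2.resize(p[160:310,180:380,::-1],None,fx=4,fy=4))
W=cloud("side",d);print(fit(W,robot.get_obs()["tool_pos"][:2],.033,.015,.04))
E
```

```text
time: 6.55
tool_pos: [0.5666, -0.1334, 0.0378]
ee_rot: [3.142, -0.0, 2.719]
wrist_force: [-0.4, 0.0, -0.5]
width: 0.067
finger_force: 30.0
[ 0.56657867 -0.13339461  0.03779346] [-0.42783198  0.04062234 -0.45924807]
(array([ 0.5664, -0.1365]), 407, np.float64(0.04))
```

View pics/s3.png

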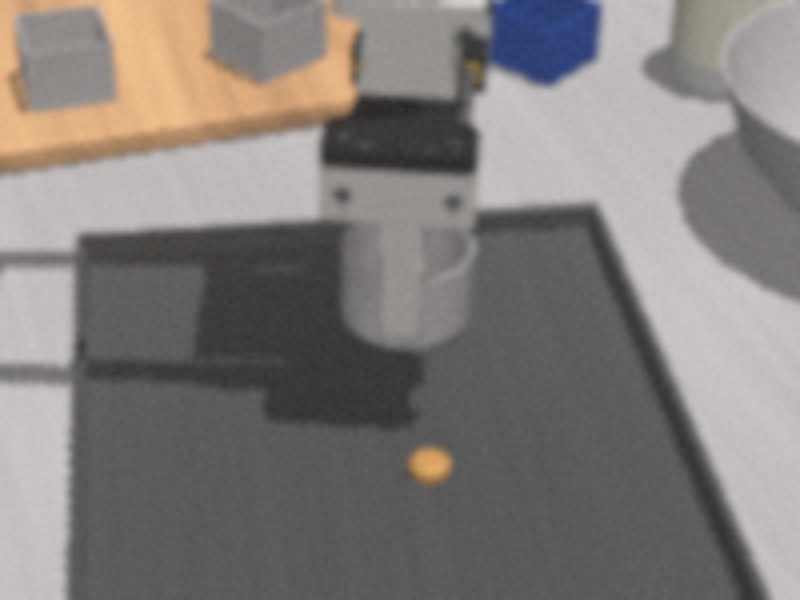

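The ring hangs just over the tray with the biscuit hidden inside it. I'll lower it until it touches.

```bash
python3 -m handwheel '[[[0,0,0],[0,0,-0.03],1],[[0,0,0],[0,0,0],1],[[0,0,0],[0,0,0],1]]';python3 -m handwheel '[[[0,0,0],[0,0,-0.03],1],[[0,0,0],[0,0,0],1],[[0,0,0],[0,0,0],1]]'
```

```text
time: 6.9
tool_pos: [0.5667, -0.1334, 0.0365]
ee_rot: [3.142, -0.0, 2.719]
wrist_force: [-0.1, -0.3, -0.7]
width: 0.0664
finger_force: 30.0
time: 7.2
tool_pos: [0.5669, -0.1335, 0.0354]
ee_rot: [3.141, 0.001, 2.719]
wrist_force: [-0.9, 0.8, 2.4]
width: 0.0667
finger_force: 30.0
```

```bash
python3 -m handwheel '[[[0,0,0],[0,0,0],0.1],[[0,0,0],[0,0,0],0.1],[[0,0,0],[0,0,0],0.1],[[0,0,0],[0,0,0],0.1],[[0,0,0],[0,0,0.2],0.1]]';python3 -m handwheel '[[[0,0,0],[0,0,0.4],0.1],[[0,0,0],[0,0,0.6],0.1],[[0,0,0],[0,0,0.6],0.1],[[0,0,0],[0,0,0.5],0.1],[[0,0,0],[0,0,0],0.1]]'
python3 - <<'E'
from v import *
p,d=robot.snapshot("side");W=cloud("side",d);print(fit(W,(.567,-.1365),.033,.012,.05))
cv2.imwrite("pics/s4.png",cv2.resize(p[160:310,180:380,::-1],None,fx=4,fy=4))
E
```

```text
time: 7.7
tool_pos: [0.5654, -0.133, 0.0436]
ee_rot: [-3.141, -0.004, 2.719]
wrist_force: [0.6, -0.4, -0.8]
width: 0.0846
finger_force: 0.0
time: 8.2
tool_pos: [0.5693, -0.1343, 0.1558]
ee_rot: [3.141, 0.01, 2.719]
wrist_force: [0.5, 0.4, 0.0]
width: 0.0849
finger_force: 0.0
(array([ 0.5669, -0.1364]), 771, np.float64(0.0434))
```

View pics/s4.png

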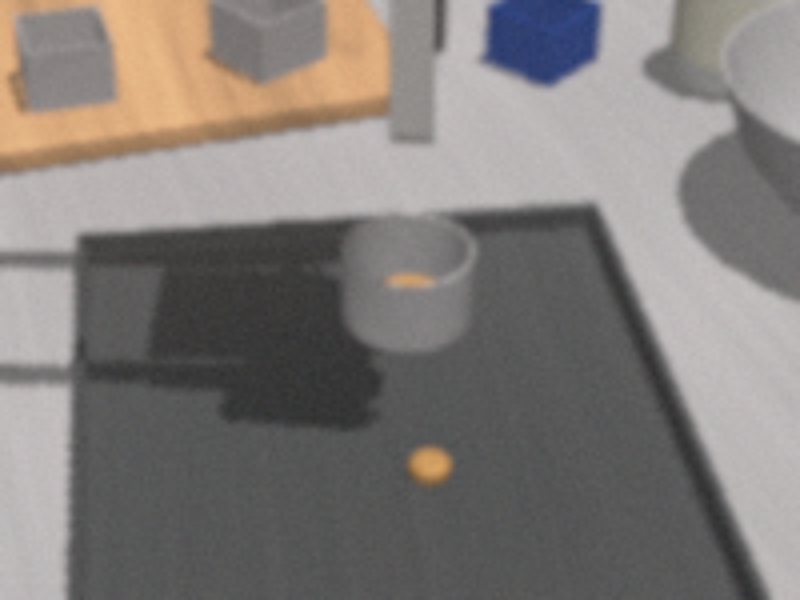

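The large ring stands round its biscuit. Next is the medium ring, at about (.570,.331).

```bash
python3 -m handwheel '[[[0,0,0],[0.06,0.6,0],0.2],[[0,0,0],[0,0.6,0],0.2],[[0,0,0],[0,0.6,0],0.2],[[0,0,0],[0,0.6,0],0.2],[[0,0,0],[0,0.6,0],0.2]]';python3 -m handwheel '[[[0,0,0],[0,0.7,0],0.2],[[0,0,0],[0,0.7,0],0.2],[[0,0,0],[0,0.7,0],0.2],[[0,0,0],[0,0.7,0],0.2],[[0,0,0],[0,0.7,0],0.2]]';python3 -m handwheel '[[[0,0,0],[0,0.7,0],0.2],[[0,0,0],[0,0.7,0],0.2],[[0,0,0],[0,0.7,0],0.2],[[0,0,0],[0,0.6,0],0.2],[[0,0,0],[0,0,0],0.2]]';python3 -m handwheel '[[[0,0,0],[0,0,-0.5],0.2],[[0,0,0],[0,0,0],0.2],[[0,0,0],[0,0,0],0.2]]'
```

```text
time: 8.75
tool_pos: [0.5684, 0.0178, 0.1475]
ee_rot: [-3.14, -0.004, 2.719]
wrist_force: [0.6, 0.2, -0.6]
width: 0.0751
finger_force: 0.0
time: 9.25
tool_pos: [0.5684, 0.1927, 0.1474]
ee_rot: [-3.139, -0.003, 2.719]
wrist_force: [0.5, -0.6, 0.0]
width: 0.0751
finger_force: 0.0
time: 9.75
tool_pos: [0.5678, 0.3298, 0.1468]
ee_rot: [-3.14, -0.004, 2.723]
wrist_force: [0.1, 1.2, -0.8]
width: 0.0755
finger_force: 0.0
time: 10.05
tool_pos: [0.5688, 0.3252, 0.123]
ee_rot: [-3.138, -0.003, 2.718]
wrist_force: [0.8, 0.3, -0.2]
width: 0.0751
finger_force: 0.0
```

```bash
python3 -m handwheel '[[[0,0,0],[0.02,0.12,0],0.2],[[0,0,0],[0,0,-0.6],0.2],[[0,0,0],[0,0,-0.5],0.2],[[0,0,0],[0,0,-0.37],0.2],[[0,0,0],[0,0,0],0.2]]';python3 -m handwheel '[[[0,0,0],[0,0,0],1],[[0,0,0],[0,0,0],1],[[0,0,0],[0,0,0],1],[[0,0,0],[0,0,0],1],[[0,0,0],[0,0,0],1]]'
```

```text
time: 10.55
tool_pos: [0.5692, 0.3317, 0.0488]
ee_rot: [-3.138, -0.003, 2.718]
wrist_force: [-0.7, 0.5, 0.2]
width: 0.0754
finger_force: 0.0
time: 11.05
tool_pos: [0.5716, 0.3329, 0.0534]
ee_rot: [3.139, 0.002, 2.719]
wrist_force: [0.0, 0.5, 5.0]
width: 0.0507
finger_force: 29.9
```

```bash
python3 -m handwheel '[[[0,0,0],[0,0,0],1],[[0,0,0],[0,0,0],1]]'
python3 - <<'E'
from v import *
p,d=robot.snapshot("side"); cv2.imwrite("pics/s5.png",cv2.resize(p[80:230,140:340,::-1],None,fx=4,fy=4))
W=cloud("side",d);print(fit(W,(.57,.329),.026,.03,.055))
E
```

```text
time: 11.25
tool_pos: [0.5716, 0.3329, 0.0534]
ee_rot: [3.139, 0.002, 2.719]
wrist_force: [0.0, -0.6, 5.9]
width: 0.0507
finger_force: 29.9
(array([0.5693, 0.3279]), 177, np.float64(0.0548))
```

View pics/s5.png

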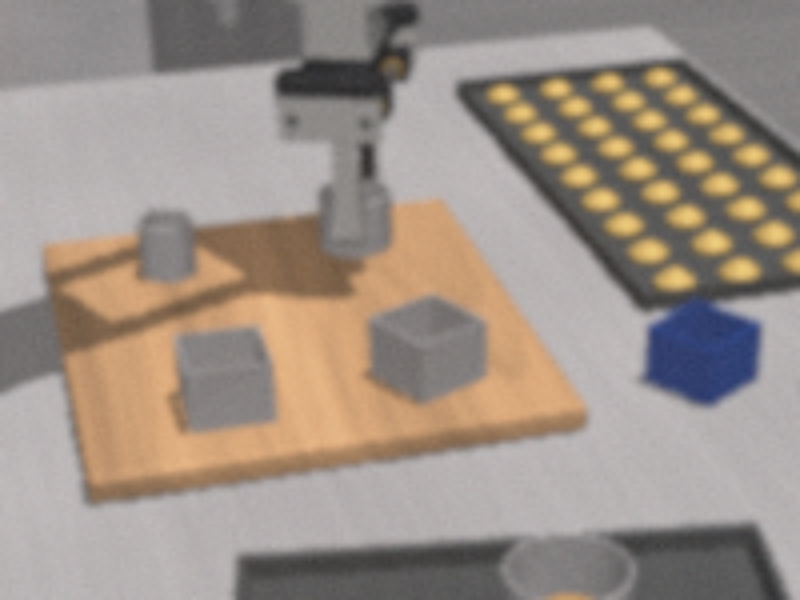

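```bash
python3 -m handwheel '[[[0,0,0],[0,0,0.3],1],[[0,0,0],[0,0,0.6],1],[[0,0,0],[0,0,0.6],1],[[0,0,0],[0,0,0.3],1],[[0,0,0],[0,0,0],1]]';python3 -m handwheel '[[[0,0,0],[-0.1,-0.5,0],1],[[0,0,0],[-0.1,-0.7,0],1],[[0,0,0],[-0.1,-0.7,0],1],[[0,0,0],[-0.1,-0.7,0],1],[[0,0,0],[-0.1,-0.7,0],1]]';python3 -m handwheel '[[[0,0,0],[-0.1,-0.7,0],1],[[0,0,0],[-0.1,-0.7,0],1],[[0,0,0],[-0.1,-0.7,0],1],[[0,0,0],[-0.1,-0.7,0],1],[[0,0,0],[-0.1,-0.7,0],1]]';python3 -m handwheel '[[[0,0,0],[-0.1,-0.7,0],1],[[0,0,0],[-0.1,-0.7,0],1],[[0,0,0],[-0.1,-0.7,0],1],[[0,0,0],[-0.1,-0.7,0],1],[[0,0,0],[-0.1,-0.7,0],1]]';python3 -m handwheel '[[[0,0,0],[-0.1,-0.7,0],1],[[0,0,0],[-0.1,-0.7,0],1],[[0,0,0],[0,-0.7,0],1],[[0,0,0],[0,-0.5,0],1],[[0,0,0],[0,-0.3,0],1]]';python3 -m handwheel '[[[0,0,0],[0,0,-0.6],1],[[0,0,0],[0,0,-0.5],1],[[0,0,0],[0,0,0],1],[[0,0,0],[0,0,0],1],[[0,0,0],[0,0,0],1]]'
python3 - <<'E'
from v import *
p,d=robot.snapshot("side"); cv2.imwrite("pics/s6.png",cv2.resize(p[200:384,180:400,::-1],None,fx=3.2,fy=3.2))
W=cloud("side",d);t=robot.get_obs()["tool_pos"];print(t,fit(W,t[:2]+[0,-.003],.026,t[2]-.03,t[2]+.002))
E
```

```text
time: 11.8
tool_pos: [0.5721, 0.3333, 0.1452]
ee_rot: [3.137, 0.004, 2.719]
wrist_force: [-0.4, 0.6, -0.4]
width: 0.0508
finger_force: 29.9
time: 12.3
tool_pos: [0.5442, 0.1661, 0.1391]
ee_rot: [-3.139, -0.003, 2.719]
wrist_force: [0.3, -0.4, -0.4]
width: 0.0506
finger_force: 29.9
time: 12.8
tool_pos: [0.5191, -0.0086, 0.1394]
ee_rot: [-3.141, -0.003, 2.719]
wrist_force: [0.4, -0.6, -1.1]
width: 0.0505
finger_force: 29.9
time: 13.3
tool_pos: [0.4943, -0.1832, 0.1394]
ee_rot: [3.141, -0.004, 2.719]
wrist_force: [1.0, 0.0, -0.1]
width: 0.0504
finger_force: 29.9
time: 13.8
tool_pos: [0.4845, -0.3287, 0.1392]
ee_rot: [3.141, -0.004, 2.717]
wrist_force: [1.0, -0.2, 0.7]
width: 0.0503
finger_force: 29.9
time: 14.3
tool_pos: [0.4865, -0.3275, 0.0879]
ee_rot: [-3.141, 0.002, 2.719]
wrist_force: [-0.7, 0.3, -1.4]
width: 0.0504
finger_force: 29.9
[ 0.48663885 -0.32775458  0.08831466] (array([ 0.4842, -0.3315]), 540, np.float64(0.0903))
```

View pics/s6.png

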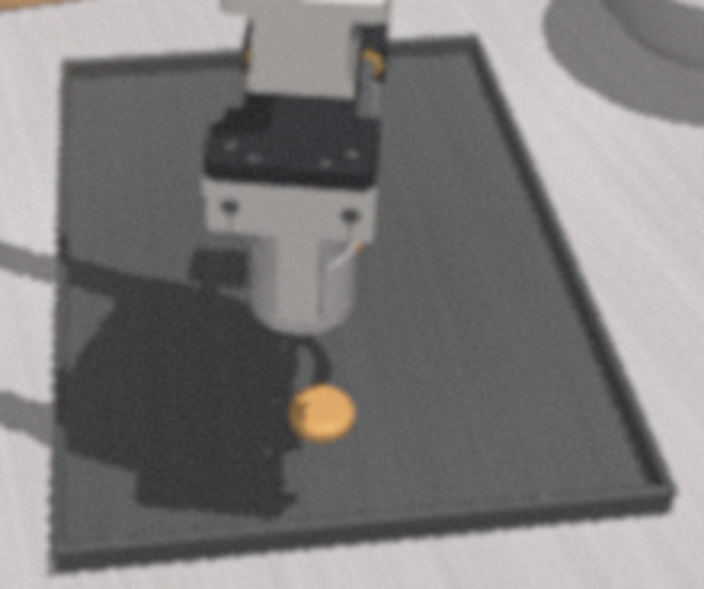

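```bash
python3 -m handwheel '[[[0,0,0],[-0.01,-0.32,0],1],[[0,0,0],[0,-0.31,0],1],[[0,0,0],[0,0,0],1],[[0,0,0],[0,0,-0.25],1],[[0,0,0],[0,0,0],1]]'
python3 - <<'E'
from v import *
for c in ("side","top"):
    p,d=robot.snapshot(c); 
    W=cloud(c,d);t=robot.get_obs()["tool_pos"];print(c,t,fit(W,t[:2]+[0,-.003],.026,t[2]-.03,t[2]+.002))
    if c=="side": cv2.imwrite("pics/s7.png",cv2.resize(p[250:384,220:380,::-1],None,fx=4,fy=4))
E
```

```text
time: 14.85
tool_pos: [0.4839, -0.358, 0.0714]
ee_rot: [3.14, -0.004, 2.718]
wrist_force: [0.3, 0.5, -0.8]
width: 0.0505
finger_force: 29.9
side [ 0.48418355 -0.35795852  0.07197361] (array([ 0.4815, -0.3622]), 464, np.float64(0.0738))
top [ 0.48460997 -0.35812969  0.07271064] (array([ 0.4811, -0.3562]), 31, np.float64(0.0724))
```

View pics/s7.png

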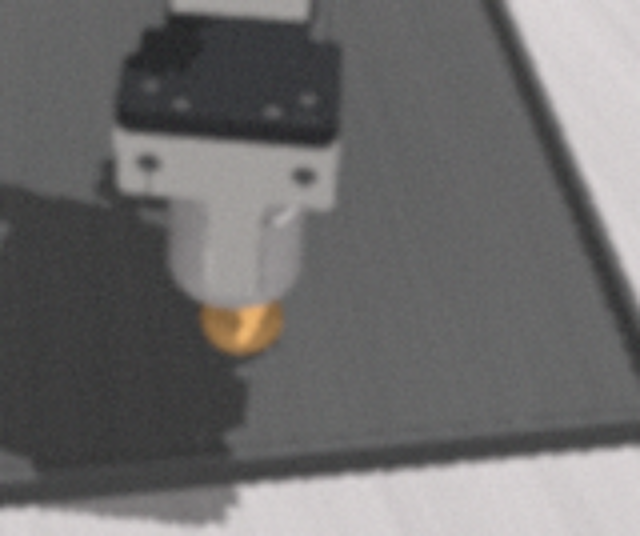

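```bash
python3 -m handwheel '[[[0,0,0],[0.02,-0.01,-0.25],1],[[0,0,0],[0,0,-0.25],1],[[0,0,0],[0,0,-0.18],1],[[0,0,0],[0,0,0],1],[[0,0,0],[0,0,0],1]]';python3 -m handwheel '[[[0,0,0],[0,0,-0.02],1],[[0,0,0],[0,0,0],1],[[0,0,0],[0,0,0],1]]'
python3 - <<'E'
from v import *
p,d=robot.snapshot("side");W=cloud("side",d);t=robot.get_obs()["tool_pos"];print(t,fit(W,t[:2]+[0,-.003],.026,.012,t[2]+.002))
E
```

```text
time: 15.45
tool_pos: [0.4859, -0.3591, 0.0391]
ee_rot: [3.141, -0.001, 2.719]
wrist_force: [-0.2, 0.4, 0.7]
width: 0.0505
finger_force: 29.9
time: 15.75
tool_pos: [0.4861, -0.3594, 0.0389]
ee_rot: [3.142, -0.0, 2.719]
wrist_force: [-1.3, 0.2, -1.2]
width: 0.0504
finger_force: 29.9
[ 0.48618326 -0.35942802  0.03899762] (array([ 0.4836, -0.3639]), 366, np.float64(0.041))
```

```bash
python3 -m handwheel '[[[0,0,0],[0,0,-0.03],1],[[0,0,0],[0,0,0],1],[[0,0,0],[0,0,0],1]]';python3 -m handwheel '[[[0,0,0],[0,0,-0.03],1],[[0,0,0],[0,0,0],1],[[0,0,0],[0,0,0],1]]'
```

```text
time: 16.1
tool_pos: [0.4864, -0.3596, 0.038]
ee_rot: [-3.141, 0.001, 2.719]
wrist_force: [-1.3, -0.8, 2.3]
width: 0.051
finger_force: 29.9
time: 16.4
tool_pos: [0.4865, -0.3596, 0.0379]
ee_rot: [-3.141, 0.001, 2.719]
wrist_force: [-1.6, 1.8, 7.9]
width: 0.0504
finger_force: 29.9
```

Contact. I'll release and lift.

```bash
python3 -m handwheel '[[[0,0,0],[0,0,0.02],0.2],[[0,0,0],[0,0,0],0.2],[[0,0,0],[0,0,0],0.2],[[0,0,0],[0,0,0],0.2],[[0,0,0],[0,0,0.2],0.2]]';python3 -m handwheel '[[[0,0,0],[0,0,0.4],0.2],[[0,0,0],[0,0,0.6],0.2],[[0,0,0],[0,0,0.6],0.2],[[0,0,0],[0,0,0.5],0.2],[[0,0,0],[0,0,0],0.2]]'
python3 -m handwheel '[[[0,0,0],[0,0.6,0],0.4],[[0,0,0],[0,0.7,0],0.4],[[0,0,0],[0,0.7,0],0.4],[[0,0,0],[0,0.7,0],0.4],[[0,0,0],[0,0.7,0],0.4]]'
python3 - <<'E'
from v import *
p,d=robot.snapshot("side");W=cloud("side",d);print(fit(W,(.4836,-.364),.026,.012,.05))
cv2.imwrite("pics/s8.png",cv2.resize(p[200:384,180:400,::-1],None,fx=3.2,fy=3.2))
E
```

```text
time: 16.9
tool_pos: [0.4851, -0.3584, 0.0452]
ee_rot: [3.14, -0.004, 2.719]
wrist_force: [0.1, 0.2, -0.8]
width: 0.0749
finger_force: 0.0
time: 17.4
tool_pos: [0.4882, -0.3612, 0.1578]
ee_rot: [-3.139, 0.01, 2.719]
wrist_force: [-0.8, -0.5, 0.1]
width: 0.0754
finger_force: 0.0
time: 17.9
tool_pos: [0.4853, -0.1878, 0.1504]
ee_rot: [3.141, -0.002, 2.718]
wrist_force: [0.4, 0.8, -0.3]
width: 0.0564
finger_force: 0.0
(array([ 0.4847, -0.3617]), 929, np.float64(0.0432))
```

View pics/s8.png

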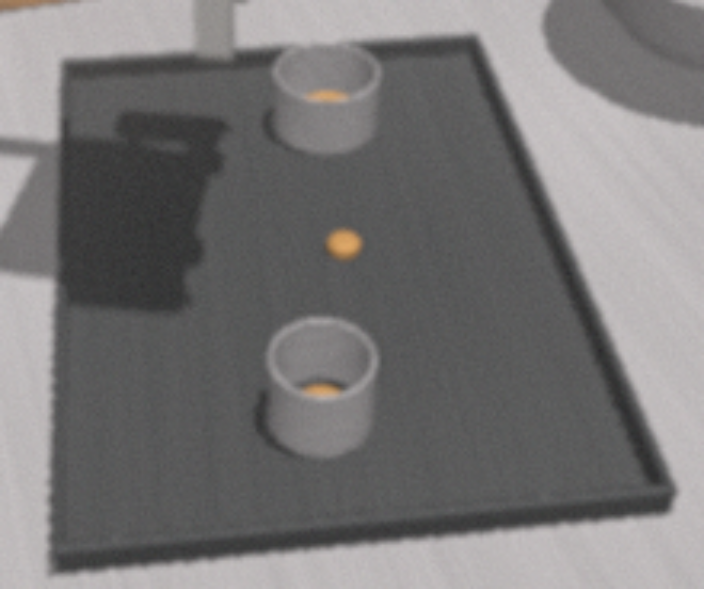

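Both rings are standing with their biscuits inside. Now the small ring, at about (.435,.325).

```bash
python3 -m handwheel '[[[0,0,0],[-0.1,0.7,0],0.4],[[0,0,0],[-0.1,0.7,0],0.4],[[0,0,0],[-0.1,0.7,0],0.4],[[0,0,0],[-0.1,0.7,0],0.4],[[0,0,0],[-0.1,0.7,0],0.4]]';python3 -m handwheel '[[[0,0,0],[-0.1,0.7,0],0.4],[[0,0,0],[-0.1,0.7,0],0.4],[[0,0,0],[-0.1,0.7,0],0.4],[[0,0,0],[-0.1,0.7,0],0.4],[[0,0,0],[-0.1,0.7,0],0.4]]';python3 -m handwheel '[[[0,0,0],[0,0.7,0],0.4],[[0,0,0],[0,0.7,0],0.4],[[0,0,0],[0,0.7,0],0.4],[[0,0,0],[0,0.7,0],0.4],[[0,0,0],[0,0.5,0],0.4]]';python3 -m handwheel '[[[0,0,0],[0,0,-0.5],0.4],[[0,0,0],[0,0,0],0.4],[[0,0,0],[0,0,0],0.4],[[0,0,0],[0,0,0],0.4]]'
```

```text
time: 18.45
tool_pos: [0.4602, -0.0131, 0.1507]
ee_rot: [-3.141, -0.002, 2.718]
wrist_force: [0.6, -0.3, 0.2]
width: 0.0561
finger_force: 0.0
time: 18.95
tool_pos: [0.4352, 0.1617, 0.1507]
ee_rot: [-3.141, -0.001, 2.719]
wrist_force: [0.3, -0.1, -0.4]
width: 0.0565
finger_force: 0.0
time: 19.45
tool_pos: [0.4354, 0.3272, 0.1504]
ee_rot: [-3.14, -0.001, 2.72]
wrist_force: [-0.2, -0.1, 0.1]
width: 0.0563
finger_force: 0.0
time: 19.85
tool_pos: [0.4365, 0.3251, 0.1274]
ee_rot: [3.141, 0.0, 2.718]
wrist_force: [1.6, 0.4, 0.7]
width: 0.0565
finger_force: 0.0
```

```bash
python3 -m handwheel '[[[0,0,0],[-0.03,0,-0.5],0.4],[[0,0,0],[0,0,-0.5],0.4],[[0,0,0],[0,0,-0.4],0.4],[[0,0,0],[0,0,-0.16],0.4],[[0,0,0],[0,0,0],0.4]]';python3 -m handwheel '[[[0,0,0],[0,0,0],1],[[0,0,0],[0,0,0],1],[[0,0,0],[0,0,0],1],[[0,0,0],[0,0,0],1],[[0,0,0],[0,0,0],1]]'
```

```text
time: 20.35
tool_pos: [0.4345, 0.3249, 0.0486]
ee_rot: [-3.141, -0.001, 2.718]
wrist_force: [-1.1, 0.0, 0.6]
width: 0.0563
finger_force: 0.0
time: 20.85
tool_pos: [0.4356, 0.326, 0.0506]
ee_rot: [3.139, 0.002, 2.719]
wrist_force: [0.1, -0.2, 5.3]
width: 0.0377
finger_force: 30.0
```

```bash
python3 -m handwheel '[[[0,0,0],[0,0,0.3],1],[[0,0,0],[0,0,0.6],1],[[0,0,0],[0,0,0.6],1],[[0,0,0],[0,0,0.4],1],[[0,0,0],[0,0,0],1]]';python3 -m handwheel '[[[0,0,0],[0,-0.5,0],1],[[0,0,0],[0,-0.7,0],1],[[0,0,0],[0,-0.7,0],1],[[0,0,0],[0,-0.7,0],1],[[0,0,0],[0,-0.7,0],1]]';python3 -m handwheel '[[[0,0,0],[0.2,-0.7,0],1],[[0,0,0],[0.2,-0.7,0],1],[[0,0,0],[0.2,-0.7,0],1],[[0,0,0],[0.2,-0.7,0],1],[[0,0,0],[0.2,-0.7,0],1]]';python3 -m handwheel '[[[0,0,0],[0.2,-0.7,0],1],[[0,0,0],[0.2,-0.7,0],1],[[0,0,0],[0.2,-0.7,0],1],[[0,0,0],[0.2,-0.7,0],1],[[0,0,0],[0.2,-0.7,0],1]]';python3 -m handwheel '[[[0,0,0],[0,-0.7,0],1],[[0,0,0],[0,-0.5,0],1],[[0,0,0],[0,0,-0.6],1],[[0,0,0],[0,0,-0.6],1],[[0,0,0],[0,0,0],1]]';python3 -m handwheel '[[[0,0,0],[0,0,0],1],[[0,0,0],[0,0,0],1]]'
python3 - <<'E'
from v import *
p,d=robot.snapshot("side"); cv2.imwrite("pics/s9.png",cv2.resize(p[200:334,220:380,::-1],None,fx=4,fy=4))
W=cloud("side",d);t=robot.get_obs()["tool_pos"];print(t,fit(W,t[:2]+[0,-.003],.019,t[2]-.03,t[2]+.002))
E
```

```text
time: 21.35
tool_pos: [0.4364, 0.3268, 0.1483]
ee_rot: [3.135, 0.004, 2.719]
wrist_force: [0.6, 0.6, -0.1]
width: 0.0373
finger_force: 30.0
time: 21.85
tool_pos: [0.4335, 0.1592, 0.1424]
ee_rot: [-3.14, -0.002, 2.719]
wrist_force: [-0.0, 0.5, -0.5]
width: 0.0376
finger_force: 30.0
time: 22.35
tool_pos: [0.4839, -0.0157, 0.1425]
ee_rot: [-3.141, -0.003, 2.719]
wrist_force: [0.8, -0.3, 0.5]
width: 0.0377
finger_force: 30.0
time: 22.85
tool_pos: [0.5341, -0.1905, 0.1422]
ee_rot: [3.141, -0.003, 2.719]
wrist_force: [0.5, 0.2, -0.6]
width: 0.0375
finger_force: 30.0
time: 23.35
tool_pos: [0.5306, -0.2474, 0.0772]
ee_rot: [3.14, -0.013, 2.718]
wrist_force: [-1.4, 0.4, -1.2]
width: 0.0376
finger_force: 30.0
time: 23.55
tool_pos: [0.5355, -0.2496, 0.0854]
ee_rot: [-3.141, 0.002, 2.719]
wrist_force: [-0.5, -0.1, 0.5]
width: 0.0374
finger_force: 30.0
[ 0.53575153 -0.24971156  0.0859779 ] (array([ 0.531 , -0.2613]), 301, np.float64(0.0879))
```

View pics/s9.png

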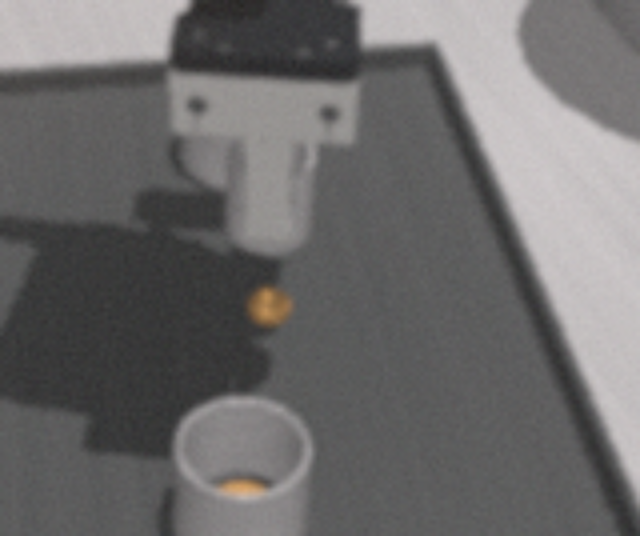

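```bash
python3 -m handwheel '[[[0,0,0],[0,0,-0.4],1],[[0,0,0],[0,0,-0.3],1],[[0,0,0],[0,0,0],1],[[0,0,0],[0,0,0],1]]'
python3 - <<'E'
from v import *
p,d=robot.snapshot("side"); cv2.imwrite("pics/s10.png",cv2.resize(p[200:334,220:380,::-1],None,fx=4,fy=4))
W=cloud("side",d);t=robot.get_obs()["tool_pos"];yaw=2.719;b=np.array([-np.cos(yaw),-np.sin(yaw)])
W=W.copy();W[abs((W[...,:2]-t[:2]-[0,-.003])@b)<.0095]=9
print(t,fit(W,t[:2]+[0,-.003],.019,.02,t[2]+.002))
E
```

```text
time: 24.0
tool_pos: [0.5347, -0.2493, 0.0491]
ee_rot: [3.141, -0.0, 2.719]
wrist_force: [1.2, 0.2, 0.2]
width: 0.0376
finger_force: 30.0
[ 0.53509449 -0.24957752  0.04976225] (array([ 0.534 , -0.2521]), 170, np.float64(0.0514))
```

View pics/s10.png

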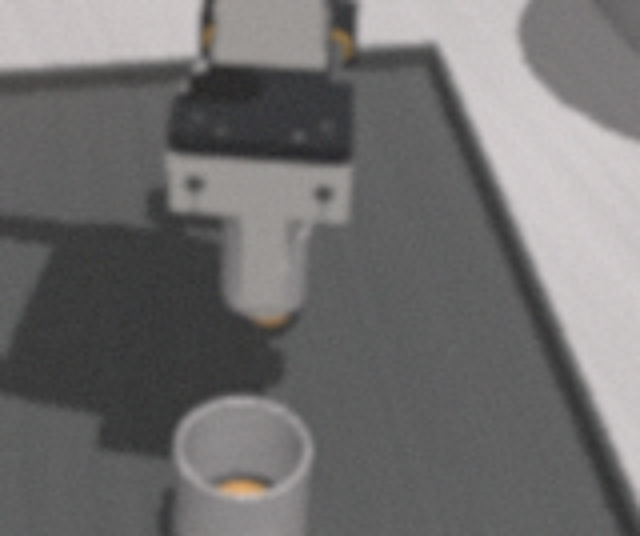

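```bash
python3 -m handwheel '[[[0,0,0],[0.04,0,0],1],[[0,0,0],[0,0,-0.12],1],[[0,0,0],[0,0,-0.12],1],[[0,0,0],[0,0,0],1],[[0,0,0],[0,0,0],1]]';python3 -m handwheel '[[[0,0,0],[0,0,-0.03],1],[[0,0,0],[0,0,0],1],[[0,0,0],[0,0,0],1]]';python3 -m handwheel '[[[0,0,0],[0,0,-0.03],1],[[0,0,0],[0,0,0],1],[[0,0,0],[0,0,0],1]]'
```

```text
time: 24.55
tool_pos: [0.5364, -0.2492, 0.0365]
ee_rot: [3.141, -0.001, 2.719]
wrist_force: [0.4, 0.3, -0.6]
width: 0.037
finger_force: 30.0
time: 24.85
tool_pos: [0.5368, -0.2495, 0.0357]
ee_rot: [3.142, 0.0, 2.719]
wrist_force: [0.2, 0.1, 0.6]
width: 0.0375
finger_force: 30.0
time: 25.15
tool_pos: [0.5368, -0.2495, 0.0356]
ee_rot: [-3.142, 0.001, 2.719]
wrist_force: [-2.5, 2.0, 6.9]
width: 0.0375
finger_force: 30.0
```

```bash
python3 -m handwheel '[[[0,0,0],[0,0,0.02],0.4],[[0,0,0],[0,0,0],0.4],[[0,0,0],[0,0,0],0.4],[[0,0,0],[0,0,0],0.4],[[0,0,0],[0,0,0.2],0.4]]';python3 -m handwheel '[[[0,0,0],[0,0,0.4],0.4],[[0,0,0],[0,0,0.6],0.4],[[0,0,0],[0,0,0.6],0.4],[[0,0,0],[0,0,0.5],0.4],[[0,0,0],[0,0,0],0.4]]';python3 -m handwheel '[[[0,0,0],[-0.5,0.5,0],0.4],[[0,0,0],[-0.5,0.5,0],0.4],[[0,0,0],[-0.5,0.5,0],0.4],[[0,0,0],[-0.5,0.5,0],0.4],[[0,0,0],[-0.5,0.5,0],0.4]]';python3 -m handwheel '[[[0,0,0],[-0.5,0.3,0],0.4],[[0,0,0],[-0.4,0,0],0.4],[[0,0,0],[0,0,0],0.4],[[0,0,0],[0,0,0],0.4],[[0,0,0],[0,0,0],0.4]]'
python3 - <<'E'
from v import *
p,d=robot.snapshot("side");W=cloud("side",d)
for c,r in(((.567,-.1365),.033),((.484,-.362),.026),((.536,-.2525),.019)): print(fit(W,c,r,.012,.05))
a=cv2.resize(p[150:384,180:400,::-1],(564,600))
p,d=robot.snapshot("top");b=cv2.resize(p[160:290,100:420,::-1],(800,325))
cv2.imwrite("pics/e1.png",a);cv2.imwrite("pics/e2.png",b)
E
```

```text
time: 25.65
tool_pos: [0.5354, -0.2487, 0.0433]
ee_rot: [3.141, -0.004, 2.719]
wrist_force: [-0.1, 0.8, -0.9]
width: 0.0564
finger_force: 0.0
time: 26.15
tool_pos: [0.539, -0.2508, 0.1557]
ee_rot: [-3.141, 0.01, 2.719]
wrist_force: [-0.1, -0.9, -0.1]
width: 0.0563
finger_force: 0.0
time: 26.65
tool_pos: [0.4099, -0.1232, 0.1483]
ee_rot: [3.141, -0.003, 2.719]
wrist_force: [0.7, 0.4, 0.8]
width: 0.0565
finger_force: 0.0
time: 27.15
tool_pos: [0.3672, -0.1096, 0.1497]
ee_rot: [3.141, -0.0, 2.718]
wrist_force: [-0.6, 0.5, -0.2]
width: 0.0567
finger_force: 0.0
(array([ 0.5668, -0.1363]), 772, np.float64(0.0431))
(array([ 0.4847, -0.3617]), 932, np.float64(0.0431))
(array([ 0.5362, -0.252 ]), 502, np.float64(0.0424))
```

View pics/e1.png

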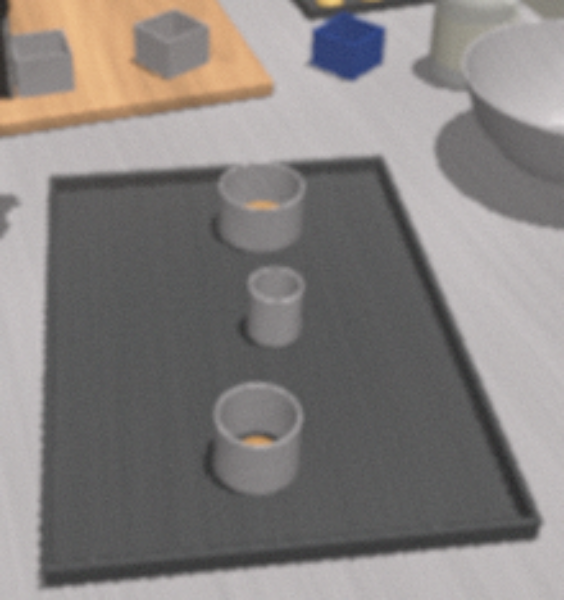

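View pics/e2.png

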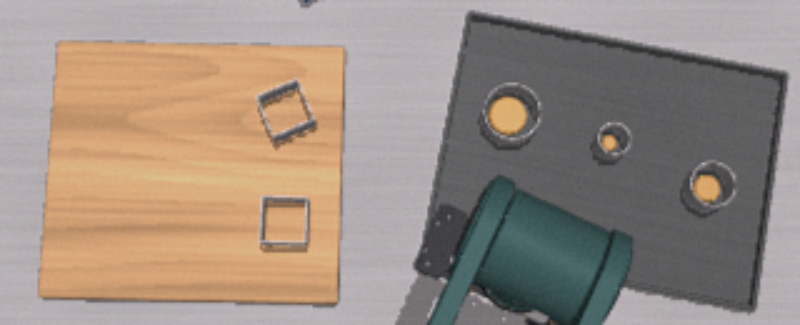

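All three rings stand flat round their own biscuits, at about (510,115), (612,142) and (710,187) in the top crop. The frames on the board haven't moved, and the arm is clear of everything.

```bash
python3 -c "
from bench import robot
print(robot.close_job())"
```

```text
the job is handed in; nothing more can be done
None
```

All three rings were set down flat on the tray round the biscuits of their own size, the square frames were left where they stood, and I handed the job in at about 27 s of the 86 s allowed; it returned no verdict.

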